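Press the sample jar stoppers home, smallest first

TASK

Three sample jars on the black mat have grey stoppers standing proud. With closed fingertips press each stopper fully home with a light push from above, in order of jar size: first the small jar, then the medium, then the large. Do not lift, shift or tip the jars, and leave the beaker, the tape measure and the white-lidded pot alone.

Things in the scene. Friction and masses are not known exactly. Their poses are not given: they have to be found in the camera images.
- mat: black rubber non-slip mat, 340 x 480 x 4 mm (x, y, z), fixed flat on the bench; origin at the centre of its underside, z up. The jars and the bystanders stand on it
- jar_small: the small sample jar: round white plastic with a paper band, 40 mm across, 56 mm tall to its rim, standing loose on the mat; origin at the centre of its underside, z up
- stopper_small_top (a point): centre of the flat top of the small jar's grey stopper (26 mm across at the top; its soft crown is 10 mm high on a 4 mm flange 28 mm across). On the jar's axis; the top is 70 mm above the jar's underside when the stopper is fully home and let go, and up to 10 mm higher at the start. The crown yields under the finger, 0.4 mm per N up to 6 mm (about 15 N), and springs back; this point moves with it
- stopper_small (a joint): how far this stopper is pushed down into the jar, m: 0 = standing 10 mm proud, 0.010 = fully home (flange on the rim); starts between 0 and 0.002. Slides along the jar's axis with about 3 N of friction, stays where it is left, and meets a firm stop when home (a slow push that stops at 5 to 7 N seats it; once the crown is squashed flat the force climbs steeply, and over 25 N is too hard); it cannot come out
- jar_medium: the medium sample jar: round white plastic with a paper band, 54 mm across, 70 mm tall to its rim, standing loose on the mat; origin at the centre of its underside, z up
- stopper_medium_top (a point): centre of the flat top of the medium jar's grey stopper (34 mm across at the top; its soft crown is 10 mm high on a 4 mm flange 36 mm across). On the jar's axis; the top is 84 mm above the jar's underside when the stopper is fully home and let go, and up to 10 mm higher at the start. The crown yields under the finger, 0.4 mm per N up to 6 mm (about 15 N), and springs back; this point moves with it
- stopper_medium (a joint): how far this stopper is pushed down into the jar, m: 0 = standing 10 mm proud, 0.010 = fully home (flange on the rim); starts between 0 and 0.002. Slides along the jar's axis with about 3 N of friction, stays where it is left, and meets a firm stop when home (a slow push that stops at 5 to 7 N seats it; once the crown is squashed flat the force climbs steeply, and over 25 N is too hard); it cannot come out
- jar_large: the large sample jar: round white plastic with a paper band, 72 mm across, 86 mm tall to its rim, standing loose on the mat; origin at the centre of its underside, z up
- stopper_large_top (a point): centre of the flat top of the large jar's grey stopper (46 mm across at the top; its soft crown is 10 mm high on a 4 mm flange 48 mm across). On the jar's axis; the top is 100 mm above the jar's underside when the stopper is fully home and let go, and up to 10 mm higher at the start. The crown yields under the finger, 0.4 mm per N up to 6 mm (about 15 N), and springs back; this point moves with it
- stopper_large (a joint): how far this stopper is pushed down into the jar, m: 0 = standing 10 mm proud, 0.010 = fully home (flange on the rim); starts between 0 and 0.002. Slides along the jar's axis with about 3 N of friction, stays where it is left, and meets a firm stop when home (a slow push that stops at 5 to 7 N seats it; once the crown is squashed flat the force climbs steeply, and over 25 N is too hard); it cannot come out
- beaker: bystander: clear open plastic beaker, 68 mm across, 75 mm tall; origin at the centre of its underside
- tape_measure: bystander: yellow and black tape measure standing upright, 66 x 33 x 58 mm; origin at the centre of its underside
- pot: bystander: squat closed pot with a wide white screw lid, 52 mm across, 54 mm tall; origin at the centre of its underside; it has no stopper
Mind the look-alikes: they are no part of the job. Leave any green, red or yellow look-alike of the jar_medium alone.

How it is judged:
By the outcome, as a careful person would: the job done as asked, in the order asked, and still so for the second after the job is handed in, with the robot touching nothing.
It also fails if it takes over 48 s, if anything falls off the work surface, if the arm or the gripper's body presses on something with over 40 N, if the wrist force passes 120 N, or if a joint passes its speed limit or range.

ROBOT

A 6-joint arm with a two-finger parallel gripper is mounted at the origin on the work surface. World frame = base frame: x ahead of the robot, y to its left, z up, the work surface at z = 0. Lengths are in mm, angles in rad, forces in N, time in s.
With the tool pointing down it reaches from about 325 to 775 mm from the base axis. Payload 5.5 kg.
Tool frame: the origin (TCP) lies between the finger pads; the fingertips stand 17 mm ahead of it and the grasp point (between the pads) lies 2 mm behind it (tips_ahead is the distance from the TCP to the fingertips, in mm); y points along the fingers, z is the direction in which the jaws open and shut, and the axes are right-handed (so a half turn about y gives the same grasp; the last joint's range is limited). The gripper opens to 88 mm and grips with 3 to 60 N. Pads are 20 mm wide; open, the fingers measure 115 mm over their backs; the gripper's body (75 mm by 178 mm) begins 61 mm behind the grasp point.
Start: joints at [1.076, 0.091, 1.231, -0, 1.82, -0.057], TCP at [254.375, 543.424, 239.631] pointing down, gripper open.
Joint ranges: [-2.87, 2.87], [-0.86, 2.18], [0.17, 2.46], [-1.51, 4.65], [0.06, 2.69], [-2.65, 2.65]. Speed limits (rad/s): [2.57, 2.57, 3.01, 3.14, 3.14, 3.14].

INTERFACE

Orientations are given as a unit quaternion [w, x, y, z].
In Python, from bench import sense, capture, hand_in, tips_ahead gives the robot as it stands.
- The arm moves only by the shell command python3 -m crank 'ROWS' [OPENING] [FORCE]. ROWS is a JSON object of lists of equal length, an entry for each row: "translation": the shift along the tool's x, y, z scaled (see below), a list of three; "delta_rot": the turn, a rotation vector about the tool's x, y, z scaled (see below), a list of three. In form: {"translation": [[tx, ty, tz], ...], "delta_rot": [[ax, ay, az], ...]}. A call has 1 to 12 rows; each row shifts and turns the commanded pose from where the row before left it, along the tool's axes as they then stand; what a row does not reach is not made up. The controller multiplies each number of a shift by 0.6 m and each number of a turn by 2 rad. A row lasts 1/12 s, in which the tool goes at most 41.7 mm and 7.16 degrees, less where a joint would pass 70% of its speed; a pose out of reach is approached as far as the arm can. A call with a number of a shift or a turn outside -1 to 1 is refused whole. A call with a gripper value outside its range is refused whole. OPENING is the closure, from -1 (fully open) to 1 (shut), set as the call begins (- or left out, the last holds). The fingers move at their own pace and stop on an object; FORCE is the grip in N (left out, the last holds). Time passes only in rows, so rows that do not move let the fingers close. It gives the time, the measured TCP pose, the force and the opening at its end, in the units of the state.
- sense(): the state, without advancing time (a new reading comes with each control period).
- capture(name): name is "scene" or "top" or "wrist"; returns a dict with "color" (420x560x3 uint8, red, green, blue), "z_map" (420x560 float32, mm along the optical axis (not along the pixel's ray), 0 where there is no reading), "fx", "fy", "cx", "cy" (pixels), "D" ([k1, k2, p1, p2, k3] as OpenCV has them; the pictures are not rectified), "pose" (4x4, takes a point from camera to world coordinates); the wrist camera has in their place "tool_from_camera" (4x4, takes a point from camera to tool coordinates, whose origin is the TCP and whose axes are the tool frame's). Camera axes: x right, y up, looking along -z (the intrinsics and any distortion apply to the point x, -y, -z); pixel columns grow to the right and rows downward; lengths in mm; the calibration is good to about 2 mm. A picture is of the moment at which its call begins: read the wrist's pose just before it.
- hand_in(): hands the job in, once; it reports no verdict.
The state is a dict: "t": time; "q": joint angles; "joint_vel": joint speeds; "joint_efforts": joint torques, N m; "tool_pos": TCP position; "tcp_rot": TCP orientation; "wrist_force": force on the tool from outside, world axes, zero at the start; "ft_torque": the same for the moment, N m; "grip_width": finger opening in mm.
Only numpy, scipy, OpenCV 4.12 (cv2) and the standard library are available. Lean on these libraries where they do the work, as an engineer would, in place of code of your own. Each camera call takes 0.05 s, during which the arm holds its last target. There are 200 camera calls.

## Working session

There is one attempt and no reset: what is moved stays moved. The work goes in short steps, Python scripts to look and compute and a shell command to move; the robot and the scene stay as the last step left them, time stands still between calls to the robot, and variables do not carry over. Pictures are saved under pics/ and viewed, about 8 in all and at most 12, crops included, and the job is handed in when it is done.

```bash
mkdir -p pics; cat > h.py <<'E'
import numpy as np, cv2
from bench import sense, capture, hand_in, tips_ahead
from scipy.spatial.transform import Rotation as R
def save(c,n): cv2.imwrite('pics/'+n,cv2.cvtColor(c['color'],cv2.COLOR_RGB2BGR))
def toolT():
    s=sense(); q=s['tcp_rot']; T=np.eye(4); T[:3,:3]=R.from_quat([q[1],q[2],q[3],q[0]]).as_matrix(); T[:3,3]=s['tool_pos']; return T
def rays(c,uv,pose):
    K=np.array([[c['fx'],0,c['cx']],[0,c['fy'],c['cy']],[0,0,1.]])
    p=cv2.undistortPoints(np.array(uv,float).reshape(-1,1,2),K,np.array(c['D'],float)).reshape(-1,2)
    d=np.c_[p[:,0],-p[:,1],-np.ones(len(p))]
    return pose[:3,3], d@pose[:3,:3].T
def onplane(c,uv,pose,z):
    o,d=rays(c,uv,pose); return o+d*((z-o[2])/d[:,2])[:,None]
def depthpts(c,uv,pose):
    o,d=rays(c,uv,pose); z=np.array([c['z_map'][int(v),int(u)] for u,v in uv]); return o+d*z[:,None]
E
python3 - <<'E'
from h import *
import pickle
s=sense(); print(s, tips_ahead)
print(toolT().round(3))
for n in ['top','scene']:
    c=capture(n); save(c,n+'0.png'); pickle.dump(c,open(n+'0.pkl','wb')); print(n,c['pose'].round(2).tolist(),c['fx'],c['D'])
E
```

```text
{'t': 0.0, 'q': array([ 1.07627804e+00,  9.18801865e-02,  1.23187981e+00,  2.84685760e-05,
        1.81977563e+00, -5.67007196e-02]), 'joint_vel': array([ 0.00077446, -0.00039148, -0.00048676,  0.00060191, -0.00120009,
        0.0009705 ]), 'joint_efforts': array([-2.27271987e-03, -4.46456444e+01, -4.06437886e+01,  6.95956126e-02,
        2.93441559e-02, -8.48268382e-05]), 'tool_pos': array([254.25104303, 543.18605486, 238.4974957 ]), 'tcp_rot': array([-0.68957353,  0.69089026, -0.15375239,  0.15335973]), 'wrist_force': array([ 0.33250008, -0.90024544,  0.45204314]), 'ft_torque': array([ 0.01475993,  0.02791906, -0.01951132]), 'grip_width': 87.70317955436882} 17.0
[[ 9.06000e-01 -1.00000e-03  4.24000e-01  2.54251e+02]
 [-4.24000e-01 -2.00000e-03  9.06000e-01  5.43186e+02]
 [-0.00000e+00 -1.00000e+00 -2.00000e-03  2.38497e+02]
 [ 0.00000e+00  0.00000e+00  0.00000e+00  1.00000e+00]]
top [[0.01, 0.98, -0.19, 397.91], [-1.0, 0.01, 0.01, -34.91], [0.01, 0.19, 0.98, 1014.61], [0.0, 0.0, 0.0, 1.0]] 478.5344459508582 [-0.13357562  0.          0.          0.          0.        ]
scene [[-0.48, -0.69, 0.55, 1102.41], [0.88, -0.38, 0.28, 251.58], [0.02, 0.61, 0.79, 866.29], [0.0, 0.0, 0.0, 1.0]] 471.87750590320655 [0.02852137 0.         0.         0.         0.        ]
```

View pics/top0.png

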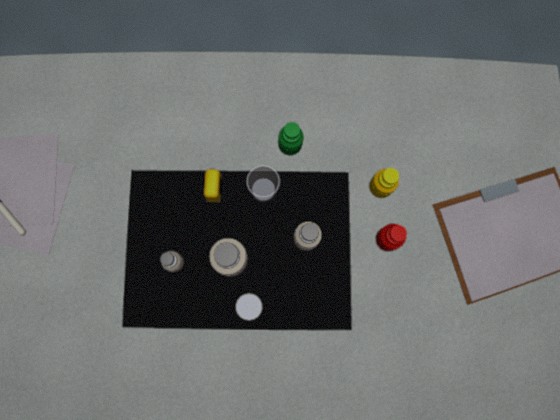

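View pics/scene0.png

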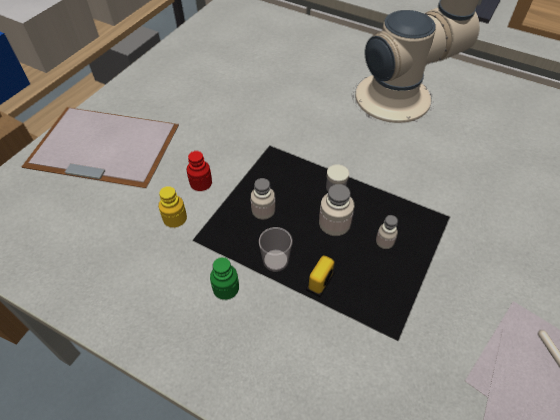

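The top view shows the small jar's stopper at (168,259), the medium's at (309,232) and the large's at (227,254), all grey on the black mat. Things that could be mistaken for them:
- White-lidded pot: (249,307)
- Green look-alike: (291,135)
- Yellow look-alike: (386,180)
- Red look-alike: (393,236)

Also to be left alone are the beaker (263,183) and the tape measure (212,185). The scene view agrees.

```bash
cat > loc.py <<'E'
from h import *
import pickle
out=[]
for n in ['top','scene']:
    c=pickle.load(open(n+'0.pkl','rb'))
    vv,uu=np.mgrid[0:420,0:560]; uv=np.c_[uu.ravel(),vv.ravel()]
    P=depthpts(c,uv,c['pose']).reshape(420,560,3)
    seeds={'top':dict(small=(168,259),medium=(309,232),large=(227,254)),'scene':dict(small=(391,222),medium=(262,186),large=(339,194))}[n]
    mat=P[(P[...,2]<15)&(c['color'].max(2)<25)&(c['z_map']>0)]; print(n,'matz',np.median(mat[:,2]))
    for k,(u,v) in seeds.items():
        h={'small':70,'medium':84,'large':100}[k]+4
        m=(P[...,2]>h-3)&(P[...,2]<h+18)&(np.hypot(uu-u,vv-v)<25)
        col=c['color'][m]; q=P[m]; top=q[q[:,2]>np.percentile(q[:,2],90)-4]
        (cx,cy),r=cv2.minEnclosingCircle(top[:,:2].astype(np.float32))
        print(n,k,m.sum(),'col',col.mean(0).round(),'z90',np.percentile(q[:,2],[50,90]).round(1),'mean',top.mean(0).round(1),'circ',round(cx,1),round(cy,1),round(r,1))
c=pickle.load(open('top0.pkl','rb'))
b=cv2.resize(c['color'][200:330,130:360],None,fx=3.4,fy=3.4,interpolation=cv2.INTER_CUBIC)
cv2.imwrite('pics/crop.png',cv2.cvtColor(cv2.convertScaleAbs(b,alpha=1.3),cv2.COLOR_RGB2BGR))
E
python3 loc.py
```

```text
top matz 3.941523460621397
top small 158 col [107. 107. 107.] z90 [83.  85.7] mean [479.3 163.7  83.9] circ 479.3 164.1 13.0
top medium 256 col [120. 120. 119.] z90 [96.4 98.6] mean [ 535.1 -114.1   96.9] circ 535.1 -114.4 16.9
top large 483 col [119. 119. 118.] z90 [112.8 114.7] mean [488.   45.9 113.2] circ 487.8 46.1 22.9
scene matz 4.241381472529611
scene small 146 col [98. 95. 93.] z90 [83.6 85.7] mean [482.  164.2  84.3] circ 481.2 164.3 13.5
scene medium 200 col [102. 100.  98.] z90 [96.4 98.8] mean [ 536.8 -114.1   97.3] circ 536.0 -112.9 17.7
scene large 369 col [107. 105. 103.] z90 [112.9 115. ] mean [490.   45.8 113.5] circ 489.7 46.2 22.9
```

View pics/crop.png

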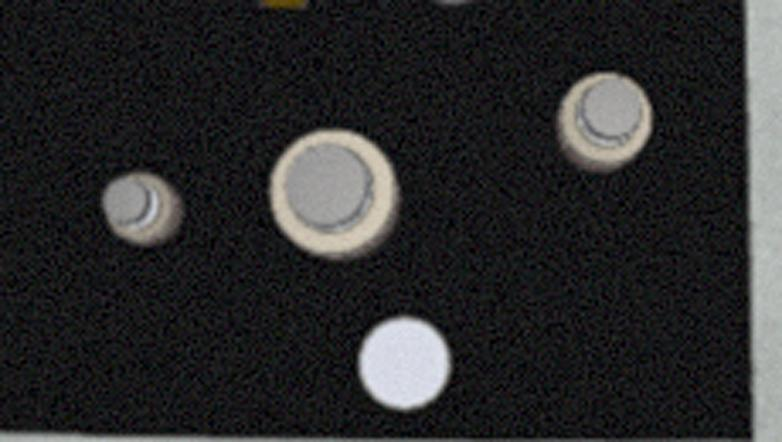

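The crop confirms it: each jar has a grey stopper cap, and the pot's white lid is not one. Closing the fingers and moving above the small jar.

```bash
python3 -m crank '{"translation":[[0.02,0,-0.014],[0.04,0,-0.027],[0.055,0,-0.037],[0.055,0,-0.037],[0.055,0,-0.037],[0.055,0,-0.037],[0.055,0,-0.037],[0.055,0,-0.037],[0.055,0,-0.037],[0.055,0,-0.037],[0.055,0,-0.037],[0.04,0,-0.027]],"delta_rot":[[0,0,0],[0,0,0],[0,0,0],[0,0,0],[0,0,0],[0,0,0],[0,0,0],[0,0,0],[0,0,0],[0,0,0],[0,0,0],[0,0,0]]}' 1 10
cat > go.py <<'E'
from h import *
import sys
s=sense();T=toolT()
tgt={'s':(480.3,164,74),'m':(535.7,-114,88),'l':(489,46,104)}[sys.argv[1]]
tgt=np.array(tgt)+[0,0,17+float(sys.argv[2])]
d=T[:3,:3].T@(tgt-T[:3,3])
print('t',round(s['t'],2),'pos',T[:3,3].round(1),'tip over home',round(T[2,3]-17-tgt[2]+17+float(sys.argv[2]),1),'F',s['wrist_force'].round(1),'grip',round(s['grip_width'],1),'d scaled',(d/600).round(4),'yaxis',T[:3,1].round(4),'qd',abs(s['joint_vel']).max().round(3))
E
python3 go.py s 35
```

```text
t: 1.1
tool_pos: [476.5, 170.4, 239.5]
tcp_rot: [-0.69, 0.69, -0.154, 0.154]
wrist_force: [-0.1, 0.6, -0.2]
grip_width: 11.3
t 1.1 pos [476.5 170.4 239.5] tip over home 148.5 F [-0.1  0.6 -0.2] grip 11.3 d scaled [ 0.0102  0.1891 -0.0068] yaxis [ 3.0e-04 -1.1e-03 -1.0e+00] qd 0.65
```

```bash
python3 -m crank '{"translation":[[0,0,0],[0,0,0],[0,0.02,0],[0,0.04,0],[0,0.05,0],[0,0.04,0],[0,0.02,0],[0,0.01,0],[0,0,0],[0,0,0]],"delta_rot":[[0,0,0],[0,0,0],[0,0,0],[0,0,0],[0,0,0],[0,0,0],[0,0,0],[0,0,0],[0,0,0],[0,0,0]]}' 1 10
python3 go.py s 15
python3 - <<'E'
from h import *
c=capture('wrist');save(c,'w1.png');T=toolT();P=T@c['tool_from_camera'];print(c['tool_from_camera'].round(2).tolist())
import pickle;pickle.dump((c,T),open('w1.pkl','wb'))
E
```

```text
t: 1.93
tool_pos: [475.8, 174.8, 132.6]
tcp_rot: [0.691, -0.69, 0.153, -0.154]
wrist_force: [-0.2, -0.2, 0.7]
grip_width: 0.5
t 1.93 pos [475.8 174.8 132.6] tip over home 41.6 F [-0.2 -0.2  0.7] grip 0.5 d scaled [ 0.0143  0.0444 -0.0132] yaxis [ 1.2e-03  4.0e-04 -1.0e+00] qd 0.027
[[-0.0, -0.96, -0.26, -71.93], [0.0, 0.26, -0.96, -144.49], [1.0, -0.0, 0.0, -0.37], [0.0, 0.0, 0.0, 1.0]]
```

View pics/w1.png

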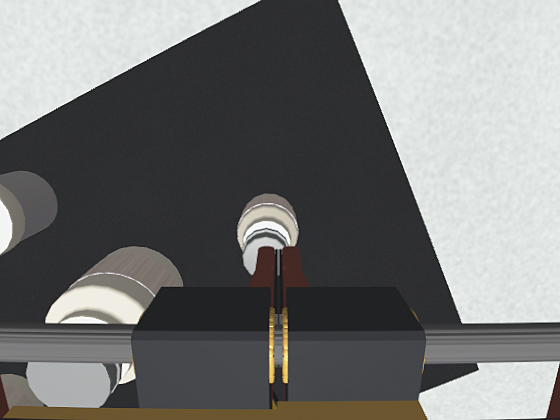

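The wrist view shows the closed tips at about (280,250) and the small stopper just left of them at about (265,255). That matches the computed offset. I'll check the jar axis with a wrist-depth circle fit.

```bash
cat > wfit.py <<'E'
from h import *
import sys,pickle
from scipy.optimize import least_squares
def fit(c,T,x0,r,zr):
    P=depthpts(c,(uv:=np.array([(u,v) for v in range(420) for u in range(560)])),T@c['tool_from_camera'])
    m=(np.hypot(P[:,0]-x0[0],P[:,1]-x0[1])<r+8)&(P[:,2]>15)&(P[:,2]<zr-6)&(c['z_map'].ravel()>0)
    q=P[m]; # jar side wall
    f=lambda p:np.hypot(q[:,0]-p[0],q[:,1]-p[1])-r
    s=least_squares(f,x0,loss='soft_l1'); return s.x.round(1),m.sum(),np.abs(f(s.x)).mean().round(2)
if __name__=='__main__':
    c,T=pickle.load(open('w1.pkl','rb'))
    print(fit(c,T,(480.3,164),20,60),fit(c,T,(489,46),36,90))
E
python3 wfit.py
```

```text
(array([481.2, 164.4]), np.int64(1472), np.float64(1.68)) (array([489.7,  46. ]), np.int64(5698), np.float64(2.49))
```

```bash
python3 -m crank '{"translation":[[0.007,0.01,-0.0065],[0.007,0.015,-0.0065],[0,0.01,0],[0,0,0],[0,0,0],[0,0,0]],"delta_rot":[[0,0,0],[0,0,0],[0,0,0],[0,0,0],[0,0,0],[0,0,0]]}'
python3 go.py s 10
```

```text
t: 2.48
tool_pos: [480.0, 163.5, 110.6]
tcp_rot: [-0.69, 0.69, -0.154, 0.154]
wrist_force: [1.3, -0.7, 1.0]
grip_width: 0.9
t 2.48 pos [480.  163.5 110.6] tip over home 19.6 F [ 1.3 -0.7  1. ] grip 0.9 d scaled [0.0001 0.016  0.001 ] yaxis [-2.e-04  0.e+00 -1.e+00] qd 0.008
```

```bash
python3 -m crank '{"translation":[[0,0.005,0],[0,0.004,0.001],[0,0.003,0],[0,0.003,0],[0,0.002,0],[0,0.002,0],[0,0.002,0],[0,0.001,0],[0,0.001,0],[0,0,0],[0,0,0]],"delta_rot":[[0,0,0],[0,0,0],[0,0,0],[0,0,0],[0,0,0],[0,0,0],[0,0,0],[0,0,0],[0,0,0],[0,0,0],[0,0,0]]}'
python3 go.py s 0
```

```text
t: 3.4
tool_pos: [480.3, 164.1, 96.9]
tcp_rot: [0.69, -0.69, 0.153, -0.154]
wrist_force: [-0.8, -0.6, 2.2]
grip_width: 0.5
t 3.4 pos [480.3 164.1  96.9] tip over home 5.9 F [-0.8 -0.6  2.2] grip 0.5 d scaled [ 0.0001  0.0099 -0.0002] yaxis [ 2.e-04  1.e-04 -1.e+00] qd 0.002
```

```bash
python3 -m crank '{"translation":[[0,0.0015,0],[0,0.0015,0],[0,0.0015,0],[0,0.001,0],[0,0.001,0],[0,0.001,0],[0,0.001,0],[0,0.001,0],[0,0.0005,0],[0,0,0],[0,0,0]],"delta_rot":[[0,0,0],[0,0,0],[0,0,0],[0,0,0],[0,0,0],[0,0,0],[0,0,0],[0,0,0],[0,0,0],[0,0,0],[0,0,0]]}'
python3 go.py s 0
```

```text
t: 4.32
tool_pos: [480.2, 164.1, 90.8]
tcp_rot: [-0.69, 0.69, -0.154, 0.154]
wrist_force: [-1.0, 0.4, 2.0]
grip_width: 0.5
t 4.32 pos [480.2 164.1  90.8] tip over home -0.2 F [-1.   0.4  2. ] grip 0.5 d scaled [ 0.0001 -0.0003 -0.0001] yaxis [-1.e-04  0.e+00 -1.e+00] qd 0.002
```

```bash
python3 -m crank '{"translation":[[0,0.001,0],[0,0.001,0],[0,0,0],[0,0,0]],"delta_rot":[[0,0,0],[0,0,0],[0,0,0],[0,0,0]]}'; python3 go.py s 0
python3 -m crank '{"translation":[[0,0.001,0],[0,0,0],[0,0,0]],"delta_rot":[[0,0,0],[0,0,0],[0,0,0]]}'; python3 go.py s 0
```

```text
t: 4.65
tool_pos: [480.3, 164.1, 89.8]
tcp_rot: [0.69, -0.69, 0.154, -0.154]
wrist_force: [-0.8, -0.0, 3.8]
grip_width: 0.6
t 4.65 pos [480.3 164.1  89.8] tip over home -1.2 F [-0.8 -0.   3.8] grip 0.6 d scaled [ 0.0001 -0.002  -0.0001] yaxis [ 1.e-04  0.e+00 -1.e+00] qd 0.002
t: 4.9
tool_pos: [480.3, 164.1, 89.3]
tcp_rot: [0.69, -0.69, 0.153, -0.154]
wrist_force: [-1.0, -0.8, 5.5]
grip_width: 0.1
t 4.9 pos [480.3 164.1  89.3] tip over home -1.7 F [-1.  -0.8  5.5] grip 0.1 d scaled [ 0.     -0.0029 -0.0002] yaxis [ 3.e-04  1.e-04 -1.e+00] qd 0.002
```

```bash
python3 -m crank '{"translation":[[0,0.001,0],[0,0,0],[0,0,0]],"delta_rot":[[0,0,0],[0,0,0],[0,0,0]]}'; python3 go.py s 0
```

```text
t: 5.15
tool_pos: [480.4, 164.1, 88.9]
tcp_rot: [0.69, -0.69, 0.153, -0.154]
wrist_force: [-2.0, 0.8, 6.3]
grip_width: 0.6
t 5.15 pos [480.4 164.1  88.9] tip over home -2.1 F [-2.   0.8  6.3] grip 0.6 d scaled [-0.0001 -0.0035 -0.0003] yaxis [ 6.e-04  2.e-04 -1.e+00] qd 0.001
```

The small stopper is seated: the force rises 2.5 N/mm with the tip about 2 mm below the home height. Retracting, then on to the medium jar.

```bash
python3 -m crank '{"translation":[[0,-0.004,0],[0,-0.008,0],[0,-0.02,0],[0,-0.035,0],[0,-0.04,0],[0,-0.035,0],[0,-0.02,0],[0.01,0,-0.014],[0.02,0,-0.027],[0.03,0,-0.041],[0.03,0,-0.041],[0.03,0,-0.041]],"delta_rot":[[0,0,0],[0,0,0],[0,0,0],[0,0,0],[0,0,0],[0,0,0],[0,0,0],[0,0,0],[0,0,0],[0,0,0],[0,0,0],[0,0,0]]}'
python3 -m crank '{"translation":[[0.03,0,-0.041],[0.03,0,-0.041],[0.03,0,-0.041],[0.03,0,-0.041],[0.02,0,-0.027],[0.01,0,-0.014],[0,0,0],[0,0,0],[0,0,0]],"delta_rot":[[0,0,0],[0,0,0],[0,0,0],[0,0,0],[0,0,0],[0,0,0],[0,0,0],[0,0,0],[0,0,0]]}'
python3 go.py m 25
cat > chk.py <<'E'
from h import *
import pickle,sys
c=capture('top');pickle.dump(c,open('top0.pkl','wb'));save(c,sys.argv[1])
c=capture('scene');pickle.dump(c,open('scene0.pkl','wb'))
E
python3 chk.py top1.png; python3 loc.py
```

```text
t: 6.15
tool_pos: [503.3, 42.6, 184.0]
tcp_rot: [-0.69, 0.691, -0.154, 0.153]
wrist_force: [1.3, 0.4, -0.8]
grip_width: 0.4
t: 6.9
tool_pos: [532.8, -104.2, 185.2]
tcp_rot: [0.69, -0.69, 0.154, -0.153]
wrist_force: [0.2, 0.1, -0.7]
grip_width: 0.4
t 6.9 pos [ 532.8 -104.2  185.2] tip over home 80.2 F [ 0.2  0.1 -0.7] grip 0.4 d scaled [ 0.0113  0.092  -0.0129] yaxis [-8.e-04  7.e-04 -1.e+00] qd 0.013
top matz 3.9264834803776694
top small 121 col [100. 100.  99.] z90 [74.  75.8] mean [479.5 163.8  74.1] circ 478.9 164.1 13.0
top medium 26 col [84. 83. 83.] z90 [93.4 98. ] mean [ 524.4 -105.6   97. ] circ 523.7 -108.0 7.6
top large 485 col [109. 109. 108.] z90 [112.7 114.8] mean [487.7  45.9 113.2] circ 487.8 46.1 22.9
scene matz 4.252521576580307
scene small 101 col [115. 112. 110.] z90 [74.4 76. ] mean [481.9 163.6  74.5] circ 482.0 164.3 13.6
scene medium 201 col [108. 106. 104.] z90 [96.6 99. ] mean [ 537.2 -113.9   97.4] circ 537.2 -114.3 17.2
scene large 370 col [114. 111. 109.] z90 [113.1 115. ] mean [489.8  46.2 113.6] circ 489.7 46.0 23.6
```

The small stopper's top is now at 74 mm (home height) and the jar has not moved. Next, the medium.

```bash
python3 -m crank '{"translation":[[0.006,0.01,-0.006],[0.005,0.02,-0.007],[0,0.03,0],[0,0.023,0],[0,0.014,0],[0,0.006,0],[0,0.003,0],[0,0,0],[0,0,0],[0,0,0]],"delta_rot":[[0,0,0],[0,0,0],[0,0,0],[0,0,0],[0,0,0],[0,0,0],[0,0,0],[0,0,0],[0,0,0],[0,0,0]]}'
python3 go.py m 0
```

```text
t: 7.83
tool_pos: [536.3, -115.1, 123.1]
tcp_rot: [-0.69, 0.69, -0.153, 0.154]
wrist_force: [-1.0, -0.4, 0.4]
grip_width: 0.4
t 7.83 pos [ 536.3 -115.1  123.1] tip over home 18.1 F [-1.  -0.4  0.4] grip 0.4 d scaled [-0.0016  0.0301  0.0012] yaxis [ 1.6e-03 -4.0e-04 -1.0e+00] qd 0.001
```

```bash
python3 -m crank '{"translation":[[-0.001,0.004,0.001],[0,0.004,0],[0,0.003,0],[0,0.003,0],[0,0.002,0],[0,0.002,0],[0,0.002,0],[0,0.0015,0],[0,0.0015,0],[0,0.0015,0],[0,0,0],[0,0,0]],"delta_rot":[[0,0,0],[0,0,0],[0,0,0],[0,0,0],[0,0,0],[0,0,0],[0,0,0],[0,0,0],[0,0,0],[0,0,0],[0,0,0],[0,0,0]]}'
python3 go.py m 0
```

```text
t: 8.83
tool_pos: [535.5, -114.2, 107.3]
tcp_rot: [-0.69, 0.69, -0.154, 0.154]
wrist_force: [-0.6, 0.7, 2.9]
grip_width: 0.5
t 8.83 pos [ 535.5 -114.2  107.3] tip over home 2.3 F [-0.6  0.7  2.9] grip 0.5 d scaled [0.0001 0.0038 0.0004] yaxis [ 0. -0. -1.] qd 0.002
```

```bash
python3 -m crank '{"translation":[[0,0.001,0],[0,0.001,0],[0,0.001,0],[0,0.001,0],[0,0.001,0],[0,0.001,0],[0,0,0],[0,0,0]],"delta_rot":[[0,0,0],[0,0,0],[0,0,0],[0,0,0],[0,0,0],[0,0,0],[0,0,0],[0,0,0]]}'; python3 go.py m 0
python3 -m crank '{"translation":[[0,0.001,0],[0,0,0],[0,0,0]],"delta_rot":[[0,0,0],[0,0,0],[0,0,0]]}'; python3 go.py m 0
```

```text
t: 9.5
tool_pos: [535.5, -114.2, 103.9]
tcp_rot: [-0.69, 0.69, -0.154, 0.154]
wrist_force: [-1.0, -0.1, 3.4]
grip_width: 0.8
t 9.5 pos [ 535.5 -114.2  103.9] tip over home -1.1 F [-1.  -0.1  3.4] grip 0.8 d scaled [ 0.0001 -0.0019  0.0004] yaxis [ 1.e-04 -0.e+00 -1.e+00] qd 0.001
t: 9.75
tool_pos: [535.6, -114.2, 103.4]
tcp_rot: [-0.69, 0.69, -0.153, 0.154]
wrist_force: [-1.0, 0.8, 4.6]
grip_width: 0.4
t 9.75 pos [ 535.6 -114.2  103.4] tip over home -1.6 F [-1.   0.8  4.6] grip 0.4 d scaled [ 0.0001 -0.0027  0.0004] yaxis [ 3.e-04 -1.e-04 -1.e+00] qd 0.002
```

```bash
python3 -m crank '{"translation":[[0,0.001,0],[0,0.0005,0],[0,0,0],[0,0,0]],"delta_rot":[[0,0,0],[0,0,0],[0,0,0],[0,0,0]]}'; python3 go.py m 0
```

```text
t: 10.08
tool_pos: [535.6, -114.2, 102.8]
tcp_rot: [-0.69, 0.69, -0.153, 0.154]
wrist_force: [-0.6, 1.0, 6.1]
grip_width: 0.7
t 10.08 pos [ 535.6 -114.2  102.8] tip over home -2.2 F [-0.6  1.   6.1] grip 0.7 d scaled [-0.0001 -0.0037  0.0004] yaxis [ 6.e-04 -2.e-04 -1.e+00] qd 0.001
```

```bash
python3 -m crank '{"translation":[[0,-0.004,0],[0,-0.008,0],[0,-0.02,0],[0,-0.035,0],[0,-0.035,0],[0,-0.02,0],[-0.01,0,0.011],[-0.02,0,0.023],[-0.03,0,0.034],[-0.03,0,0.034],[-0.03,0,0.034],[-0.03,0,0.034]],"delta_rot":[[0,0,0],[0,0,0],[0,0,0],[0,0,0],[0,0,0],[0,0,0],[0,0,0],[0,0,0],[0,0,0],[0,0,0],[0,0,0],[0,0,0]]}'
python3 -m crank '{"translation":[[-0.02,0,0.023],[-0.013,0,0.016],[0,0,0],[0,0,0],[0,0,0]],"delta_rot":[[0,0,0],[0,0,0],[0,0,0],[0,0,0],[0,0,0]]}'
python3 go.py l 25
python3 chk.py top2.png; python3 loc.py
```

```text
t: 11.08
tool_pos: [496.1, 17.9, 174.0]
tcp_rot: [-0.69, 0.69, -0.154, 0.153]
wrist_force: [0.2, -0.2, -0.7]
grip_width: 0.3
t: 11.5
tool_pos: [489.3, 45.3, 175.0]
tcp_rot: [-0.69, 0.69, -0.154, 0.154]
wrist_force: [0.3, 0.6, -0.7]
grip_width: 0.4
t 11.5 pos [489.3  45.3 175. ] tip over home 54.0 F [ 0.3  0.6 -0.7] grip 0.4 d scaled [-0.0009  0.0483  0.0009] yaxis [-6.e-04 -6.e-04 -1.e+00] qd 0.013
top matz 3.9400620491290965
top small 106 col [93. 92. 92.] z90 [73.6 76. ] mean [477.9 163.2  74. ] circ 478.4 163.7 13.0
top medium 219 col [104. 104. 103.] z90 [87.8 90. ] mean [ 534.8 -114.1   88.2] circ 534.8 -113.8 16.8Traceback (most recent call last):
  File "loc.py", line 13, in <module>
    col=c['color'][m]; q=P[m]; top=q[q[:,2]>np.percentile(q[:,2],90)-4]
                                            ~~~~~~~~~~~~~^^^^^^^^^^^
    return _quantile_unchecked(
        a, q, axis, out, overwrite_input, method, keepdims, weights)
    return _ureduce(a,
                    func=_quantile_ureduce_func,
    ...<5 lines>...
                    overwrite_input=overwrite_input,
                    method=method)
    r = func(a, **kwargs)
    result = _quantile(arr,
                       quantiles=q,
    ...<2 lines>...
                       out=out,
                       weights=wgt)
    slices_having_nans = np.isnan(arr[-1, ...])
                                  ~~~^^^^^^^^^
IndexError: index -1 is out of bounds for axis 0 with size 0
```

The medium top is at 88 mm, its home height. The script error is only because the arm now hides the large jar. I'm above the large one now.

```bash
python3 -m crank '{"translation":[[0,0.01,0],[0,0.02,0],[0,0.015,0],[0,0.01,0],[0,0.005,0],[0,0,0],[0,0,0],[0,0,0]],"delta_rot":[[0,0,0],[0,0,0],[0,0,0],[0,0,0],[0,0,0],[0,0,0],[0,0,0],[0,0,0]]}'
python3 go.py l 0
```

```text
t: 12.27
tool_pos: [489.5, 46.0, 139.9]
tcp_rot: [0.69, -0.69, 0.153, -0.154]
wrist_force: [-0.7, 0.7, 0.1]
grip_width: 0.8
t 12.27 pos [489.5  46.  139.9] tip over home 18.9 F [-0.7  0.7  0.1] grip 0.8 d scaled [-0.0007  0.0315 -0.0003] yaxis [ 8.e-04 -0.e+00 -1.e+00] qd 0.006
```

```bash
python3 -m crank '{"translation":[[0,0.005,0],[0,0.004,0],[0,0.003,0],[0,0.003,0],[0,0.002,0],[0,0.002,0],[0,0.002,0],[0,0.0015,0],[0,0.0015,0],[0,0.0015,0],[0,0,0],[0,0,0]],"delta_rot":[[0,0,0],[0,0,0],[0,0,0],[0,0,0],[0,0,0],[0,0,0],[0,0,0],[0,0,0],[0,0,0],[0,0,0],[0,0,0],[0,0,0]]}'
python3 go.py l 0
```

```text
t: 13.27
tool_pos: [489.2, 46.0, 124.1]
tcp_rot: [0.69, -0.69, 0.154, -0.154]
wrist_force: [-0.9, 0.0, 2.3]
grip_width: 0.3
t 13.27 pos [489.2  46.  124.1] tip over home 3.1 F [-0.9  0.   2.3] grip 0.3 d scaled [-0.0004  0.0052 -0.0001] yaxis [-0.  0. -1.] qd 0.002
```

```bash
python3 -m crank '{"translation":[[0,0.001,0],[0,0.001,0],[0,0.001,0],[0,0.001,0],[0,0.001,0],[0,0,0],[0,0,0]],"delta_rot":[[0,0,0],[0,0,0],[0,0,0],[0,0,0],[0,0,0],[0,0,0],[0,0,0]]}'; python3 go.py l 0
```

```text
t: 13.85
tool_pos: [489.2, 45.9, 121.0]
tcp_rot: [0.69, -0.69, 0.154, -0.154]
wrist_force: [-0.8, -0.3, 2.9]
grip_width: 0.7
t 13.85 pos [489.2  45.9 121. ] tip over home 0.0 F [-0.8 -0.3  2.9] grip 0.7 d scaled [-0.0004  0.0001 -0.0001] yaxis [-0.  0. -1.] qd 0.001
```

```bash
python3 -m crank '{"translation":[[0,0.001,0],[0,0.001,0],[0,0.001,0],[0,0,0],[0,0,0]],"delta_rot":[[0,0,0],[0,0,0],[0,0,0],[0,0,0],[0,0,0]]}'; python3 go.py l 0
python3 -m crank '{"translation":[[0,0.001,0],[0,0,0],[0,0,0]],"delta_rot":[[0,0,0],[0,0,0],[0,0,0]]}'; python3 go.py l 0
```

```text
t: 14.27
tool_pos: [489.3, 46.0, 119.6]
tcp_rot: [0.69, -0.69, 0.153, -0.154]
wrist_force: [-2.0, 0.2, 3.9]
grip_width: 0.5
t 14.27 pos [489.3  46.  119.6] tip over home -1.4 F [-2.   0.2  3.9] grip 0.5 d scaled [-0.0004 -0.0024 -0.0001] yaxis [ 2.e-04  0.e+00 -1.e+00] qd 0.003
t: 14.52
tool_pos: [489.3, 45.9, 119.0]
tcp_rot: [0.69, -0.69, 0.153, -0.154]
wrist_force: [-1.6, -0.2, 5.9]
grip_width: 0.5
t 14.52 pos [489.3  45.9 119. ] tip over home -2.0 F [-1.6 -0.2  5.9] grip 0.5 d scaled [-0.0005 -0.0033 -0.0001] yaxis [ 3.e-04 -0.e+00 -1.e+00] qd 0.002
```

```bash
python3 -m crank '{"translation":[[0,0.0005,0],[0,0,0],[0,-0.004,0],[0,-0.008,0],[0,-0.02,0],[0,-0.035,0],[0,-0.04,0],[0,-0.04,0],[0,-0.02,0],[-0.02,0,0.02],[-0.04,0,0.035],[-0.04,0,0.035]],"delta_rot":[[0,0,0],[0,0,0],[0,0,0],[0,0,0],[0,0,0],[0,0,0],[0,0,0],[0,0,0],[0,0,0],[0,0,0],[0,0,0],[0,0,0]]}'
python3 -m crank '{"translation":[[-0.04,0,0.035],[-0.04,0,0.035],[-0.04,0,0.035],[-0.04,0,0.035],[-0.04,0,0.035],[-0.04,0,0.035],[-0.03,0,0.02],[-0.015,0,0.01],[0,0,0],[0,0,0],[0,0,0]],"delta_rot":[[0,0,0],[0,0,0],[0,0,0],[0,0,0],[0,0,0],[0,0,0],[0,0,0],[0,0,0],[0,0,0],[0,0,0],[0,0,0]]}'
python3 chk.py top3.png; python3 loc.py
```

```text
t: 15.52
tool_pos: [457.7, 120.4, 218.8]
tcp_rot: [-0.69, 0.69, -0.154, 0.154]
wrist_force: [0.1, 0.6, -0.2]
grip_width: 0.4
t: 16.43
tool_pos: [364.6, 322.3, 218.6]
tcp_rot: [-0.69, 0.69, -0.154, 0.154]
wrist_force: [0.2, -0.1, 0.1]
grip_width: 0.6
top matz 3.958195610164239
top small 126 col [110. 109. 109.] z90 [74.  75.6] mean [479.3 163.2  74.2] circ 479.5 163.3 12.7
top medium 218 col [122. 122. 120.] z90 [87.9 89.8] mean [ 534.9 -114.4   88. ] circ 535.0 -114.3 16.8
top large 422 col [121. 120. 119.] z90 [103.9 105.9] mean [487.8  46.1 104.2] circ 487.8 46.3 22.7
scene matz 4.21278813329377
scene small 102 col [109. 106. 104.] z90 [74.3 75.9] mean [482.2 163.6  74.4] circ 482.1 164.7 13.9
scene medium 149 col [112. 109. 107.] z90 [88.3 90.1] mean [ 536.9 -114.3   88.5] circ 536.6 -114.5 17.7
scene large 291 col [115. 112. 110.] z90 [104.2 106.3] mean [489.8  45.7 104.6] circ 489.7 45.7 23.5
```

View pics/top3.png

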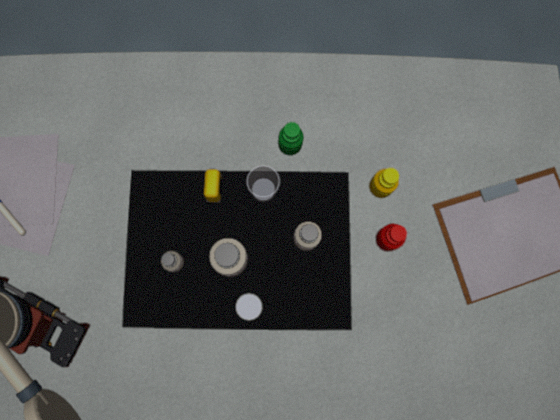

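The arm is clear at the lower left. The jars (168,260), (228,256) and (308,234) and all the bystanders are where they were, and all three stoppers sit at home height.

```bash
python3 -c "from bench import hand_in; print(hand_in())"
```

```text
the job is handed in; nothing more can be done
None
```

I pressed all three stoppers fully home with closed fingertips, in the order small, medium, large, and handed the job in at about 16.5 s.

- **Force:** Each slow push stopped at about 6 N as measured. On the large stopper I read 5.9 N, then pushed a last 0.3 mm without taking another reading.
- **Seating:** In the last depth check both cameras put the tops at 74, 88 and 104 mm. Those are the home heights to within about 0.6 mm; they stood about 9–10 mm higher at the start.
- **Position:** The jars' measured positions changed by about 1 mm or less, within the measuring noise. In the last top picture the beaker, tape measure, pot and coloured look-alikes looked unmoved.
- **Disagreements:** The two cameras differed by about 2 mm in x, which is the calibration tolerance, so I aimed at their mean. One check script stopped with an error because the arm was hiding the large jar; I ran it again once the arm was clear.

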